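Shadow staircase: screens on the lamp bench in order of height

TASK

Set up the shadow demonstration: stand the four white screens on the bench, one centred on each black line, rising in height from the shortest at the line nearest the lamp to the tallest at the line farthest from it. Each should stand upright with its plate over and in line with its mark, so that a flat face looks at the lamp. Leave the drinking bottle where it is.

Things in the scene. Friction and masses are not known exactly. Their poses are not given: they have to be found in the camera images.
- screen_60_mid (a point): the shortest of four loose shadow screens: an upright white plate 32 mm wide (along x) and 10 mm thick (along y) rising from the middle of a black foot 32 mm (x) by 44 mm (y) by 14 mm high; 60 mm high overall. The point is at its centre, half-way up (30 mm above its underside); z is up, y is square to the plate's faces. Weighs about 100 g; front and back are alike.
- screen_80_mid (a point): the second shortest of four loose shadow screens: an upright white plate 42 mm wide (along x) and 10 mm thick (along y) rising from the middle of a black foot 42 mm (x) by 44 mm (y) by 14 mm high; 80 mm high overall. The point is at its centre, half-way up (40 mm above its underside); z is up, y is square to the plate's faces. Weighs about 130 g; front and back are alike.
- screen_100_mid (a point): the second tallest of four loose shadow screens: an upright white plate 52 mm wide (along x) and 10 mm thick (along y) rising from the middle of a black foot 52 mm (x) by 44 mm (y) by 14 mm high; 100 mm high overall. The point is at its centre, half-way up (50 mm above its underside); z is up, y is square to the plate's faces. Weighs about 160 g; front and back are alike.
- screen_120_mid (a point): the tallest of four loose shadow screens: an upright white plate 62 mm wide (along x) and 10 mm thick (along y) rising from the middle of a black foot 62 mm (x) by 44 mm (y) by 14 mm high; 120 mm high overall. The point is at its centre, half-way up (60 mm above its underside); z is up, y is square to the plate's faces. Weighs about 190 g; front and back are alike.
- mark_a: end one of the four marks (a, b, c, d in this order along the bench): a thin black line, 92 mm by 5 mm, painted across the fixed white bench (a plank 660 mm long, 100 mm wide, its top 12 mm above the table). Origin at the line's middle, on the bench's top; x runs along the line, y along the bench, z up. Marks lie about 100 mm apart. Nothing there sticks up.
- mark_b: inner one of the four marks (a, b, c, d in this order along the bench): a thin black line, 92 mm by 5 mm, painted across the fixed white bench (a plank 660 mm long, 100 mm wide, its top 12 mm above the table). Origin at the line's middle, on the bench's top; x runs along the line, y along the bench, z up. Marks lie about 100 mm apart. Nothing there sticks up.
- mark_c: inner one of the four marks (a, b, c, d in this order along the bench): a thin black line, 92 mm by 5 mm, painted across the fixed white bench (a plank 660 mm long, 100 mm wide, its top 12 mm above the table). Origin at the line's middle, on the bench's top; x runs along the line, y along the bench, z up. Marks lie about 100 mm apart. Nothing there sticks up.
- mark_d: other end one of the four marks (a, b, c, d in this order along the bench): a thin black line, 92 mm by 5 mm, painted across the fixed white bench (a plank 660 mm long, 100 mm wide, its top 12 mm above the table). Origin at the line's middle, on the bench's top; x runs along the line, y along the bench, z up. Marks lie about 100 mm apart. Nothing there sticks up.
- lamp: the lamp, fixed on the bench beyond one end of the row of marks (either end, 270 mm from the bench's middle): black round foot 72 mm across, brass neck and white globe bulb, 92 mm high; origin at the middle of its underside, on the bench's top. At the bench's opposite end, as far from the middle, a plywood end board is fixed: 100 mm wide, 154 mm high, foot 50 mm along the bench.
- bottle: a loose drinking bottle, clear plastic with a red lower band and a black cap, 72 mm across and 200 mm high, standing to the left of the work; origin at the middle of its underside
Not all that is in view belongs to the job. Leave any blue or pink look-alike of the part that bears screen_80_mid alone.

How it is judged:
By the outcome, as a careful person would: the job done as asked, in the order asked, and still so for the second after the job is handed in, with the robot touching nothing.
It also fails if it takes over 99 s, if anything falls off the work surface, if the arm or the gripper's body presses on something with over 40 N, if the wrist force passes 120 N, or if a joint passes its speed limit or range.

ROBOT

A 7-joint arm with a two-finger parallel gripper is mounted at the origin on the work surface. World frame = base frame: x ahead of the robot, y to its left, z up, the work surface at z = 0. Lengths are in m, angles in degrees, forces in N, time in s.
With the tool pointing down it reaches from about 0.4 to 0.85 m from the base axis. Payload 6.9 kg.
Tool frame: the origin (TCP) lies on the centre line of the jaws, within the pads' length; the fingertips stand bot.tip_extent ahead of it and the grasp point (between the pads) lies 3 mm ahead of it (bot.tip_extent is the distance from the TCP to the fingertips, in m); z points along the fingers, y is the line along which they close (so a half turn about z gives the same grasp; the last joint's range is limited). The gripper opens to 85 mm and grips with 20 to 120 N. Pads are 22 mm wide; open, the fingers measure 114 mm over their backs; the gripper's body (76 mm by 85 mm) begins 54 mm behind the grasp point. The pads swing forward as they close: fully open they stand 13 mm farther back than shut.
Start: joints at [-60.132, 29.078, -13.613, 85.955, 7.202, 65.827, -8.869], TCP at [0.252, 0.572, 0.253] pointing down, gripper open.
Joint ranges: [-176.47, 176.47], [-13.61, 117.27], [-81.72, 77.17], [0.22, 143.17], [-87.28, 267.28], [10, 112.55], [-165.47, 165.47]. Speed limits (degrees/s): [136.94, 136.94, 180, 180, 180, 180, 180].

INTERFACE

Orientations are given as a 3x3 rotation matrix whose columns are the frame's x, y, z axes.
In Python, from bench import status, vision, bot gives the robot as it stands. The module is installed in compiled form; this text tells all that it offers.
- The arm moves only by the tool carry_out, never from a script. Its argument "steps" is a list that holds one entry, the list of rows, each a list of 7 numbers: the shift along the tool's x, y, z in cm, then the turn, a rotation vector about the tool's x, y, z in degrees, then the closure, from 0 (fully open) to 1 (shut). A call has 1 to 10 rows; each row shifts and turns the commanded pose from where the row before left it, along the tool's axes as they then stand; what a row does not reach is not made up. A row lasts 1/10 s, in which the tool goes at most 50 mm and 8.59 degrees, less where a joint would pass 70% of its speed; a pose out of reach is approached as far as the arm can. A call with a gripper value outside its range is refused whole. The fingers move at their own pace and stop on an object; "force" is the grip in N (left out, the last holds). Time passes only in rows, so rows that do not move let the fingers close. It gives the time, the measured TCP pose, the force, the opening and the grip force at its end, in the units of the state.
- status.read_state(): the state, without advancing time (a new reading comes with each control period).
- vision.get_image(name): name is "scene" or "top"; returns a dict with "pixels" (384x512x3 uint8, red, green, blue), "z_map" (384x512 float32, m along the optical axis (not along the pixel's ray), 0 where there is no reading), "K" (3x3 intrinsics, pixels), "rvec" (rotation vector, rad) and "tvec" (3), from world to camera coordinates, as OpenCV has them. Camera axes: x right, y down, z forward; pixel columns grow to the right and rows downward; lengths in m; the calibration is good to about 2 mm. A picture is of the moment at which its call begins.
- bot.close_job(): hands the job in; it is judged then, once.
The state is a dict: "time": time; "q": joint angles; "joint_vel": joint speeds; "joint_efforts": joint torques, N m; "eef_pos": TCP position; "ee_rot": TCP orientation; "force": force on the tool from outside, world axes, zero at the start; "torque": the same for the moment, N m; "grip_width": finger opening in m; "finger_force": force on a finger pad.
Only numpy, scipy, OpenCV 4.12 (cv2) and the standard library are available. Lean on these libraries where they do the work, as an engineer would, in place of code of your own. Each camera call takes 0.05 s, during which the arm holds its last target. There are 200 camera calls.

## Working session

There is one attempt and no reset: what is moved stays moved. The work goes in short steps, Python scripts to look and compute and a tool call to move; the robot and the scene stay as the last step left them, time stands still between calls to the robot, and variables do not carry over. Pictures are saved under pics/ and viewed, at most 14 in all, crops included, and the job is handed in when it is done.

Besides the shell and the picture viewer there is one more tool, called after "Call:" as a command line: name --argument value ..., lists and objects as JSON in quotes. carry_out: Moves the arm, as the interface text tells. Its arguments: {"type":"object","properties":{"steps":{"type":"array"},"force":{"type":"number"}},"required":["steps"]}

```bash
mkdir -p pics; python3 - <<'E'
from bench import status, vision, bot
import cv2,numpy as np
s=status.read_state();print({k:np.round(v,3).tolist() for k,v in s.items()},bot.tip_extent)
for n in("scene","top"):
    d=vision.get_image(n);cv2.imwrite(f"pics/{n}0.png",d["pixels"][...,::-1]);np.savez(f"{n}0.npz",**d)
    R=cv2.Rodrigues(d["rvec"])[0];print(n,(-R.T@d["tvec"].ravel()).round(3),d["K"].tolist(),R.round(2).tolist())
E
```

```text
{'time': 0.0, 'q': [-60.133, 29.127, -13.61, 86.009, 7.201, 65.827, -8.87], 'joint_vel': [0.063, 0.031, -0.045, 0.122, 0.001, 0.071, -0.044], 'joint_efforts': [0.0, -62.059, -2.186, -24.967, 0.013, 0.012, -0.0], 'eef_pos': [0.252, 0.571, 0.252], 'ee_rot': [[-0.915, 0.404, -0.001], [0.404, 0.915, -0.002], [-0.0, -0.002, -1.0]], 'force': [0.647, -0.319, -0.602], 'torque': [-0.06, 0.003, -0.014], 'finger_force': 0.0, 'grip_width': 0.085} 0.022
scene [ 1.116 -0.06   1.093] [[474.59030573427447, 0.0, 253.56093039602314], [0.0, 474.59030573427447, 190.02134398482852], [0.0, 0.0, 1.0]] [[0.28, 0.96, -0.01], [0.82, -0.25, -0.51], [-0.49, 0.13, -0.86]]
top [0.391 0.077 1.142] [[403.41767034693055, 0.0, 252.77377852042534], [0.0, 403.41767034693055, 196.2896369087188], [0.0, 0.0, 1.0]] [[0.02, -1.0, -0.03], [-0.99, -0.01, -0.1], [0.1, 0.03, -0.99]]
```

View pics/scene0.png

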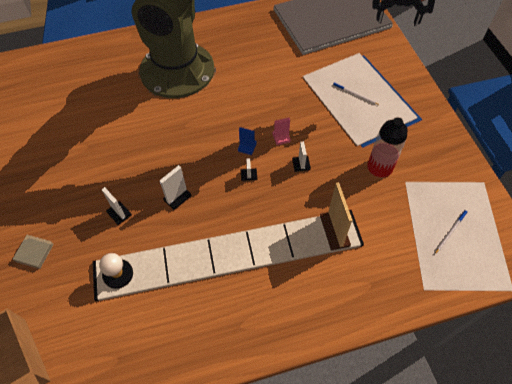

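View pics/top0.png

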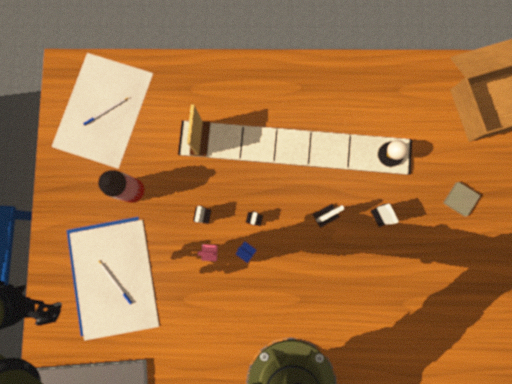

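The scene view shows the lamp at (115,268) on the robot's right and the end board at (342,215). The four marks are at about (166,265), (211,256), (251,248) and (288,240). The white screens are at (117,205), (175,187), (249,170) and (301,157). The blue (247,140) and pink (282,132) look-alikes are to be left alone. Next I measure the screens and marks and take an enlarged crop.

```bash
cat > h.py <<'E'
import numpy as np,cv2
def cam(d):
    R=cv2.Rodrigues(d["rvec"])[0];return R,d["tvec"].ravel(),d["K"]
def cloud(d):
    R,t,K=cam(d);z=d["z_map"].astype(float);v,u=np.mgrid[:384,:512]
    P=np.stack([(u-K[0,2])/K[0,0]*z,(v-K[1,2])/K[1,1]*z,z],-1)
    W=(P-t)@R;W[z==0]=np.nan;return W
def onplane(d,uv,h):
    R,t,K=cam(d);uv=np.atleast_2d(uv).astype(float)
    r=np.c_[(uv-[K[0,2],K[1,2]])/[K[0,0],K[1,1]],np.ones(len(uv))]@R
    c=-R.T@t;return c+r*((h-c[2])/r[:,2])[:,None]
def proj(d,X):
    return cv2.projectPoints(np.array(X,float).reshape(-1,3),d["rvec"],d["tvec"],d["K"],None)[0][:,0]
E
python3 - <<'E'
import numpy as np,cv2
from h import *
S=dict(np.load("scene0.npz"));T=dict(np.load("top0.npz"))
a=cv2.resize(S["pixels"][110:230,90:320],None,fx=3.4,fy=3.4,interpolation=cv2.INTER_CUBIC)
cv2.imwrite("pics/c1.png",a[...,::-1][:600])
b=cv2.resize(T["pixels"][115:265,180:420],None,fx=3.3,fy=3.3,interpolation=cv2.INTER_CUBIC)
cv2.imwrite("pics/c2.png",b[...,::-1])
for n,d,c in(("S",S,[(117,205),(175,187),(249,170),(301,157)]),("T",T,[(329,214),(385,215),(255,218),(203,214)])):
    W=cloud(d)
    hsv=cv2.cvtColor(d["pixels"],cv2.COLOR_RGB2HSV)
    for (u,v) in c:
        sl=np.s_[v-30:v+30,u-25:u+25]; w=W[sl];m=(w[...,2]>0.02)&(w[...,2]<.14)&(hsv[sl][...,1]<90)
        k,l,st,ce=cv2.connectedComponentsWithStats(m.astype(np.uint8))
        i=min(range(1,k),key=lambda i:np.hypot(*(ce[i]-[25,30])))
        p=w[l==i];zm=np.percentile(p[:,2],97);tp=p[p[:,2]>zm-.012]
        r=cv2.minAreaRect((tp[:,:2]*1000).astype(np.float32))
        print(n,(u,v),len(p),"zmax",zm.round(3),"top mean",tp.mean(0).round(4),"rect",np.round(r[0]+r[1]+(r[2],),1))
W=cloud(T);
for u,v in[(242,143),(276,146),(310,148),(349,150),(393,152)]: print((u,v),W[v,u].round(4),onplane(T,(u,v),.012).round(4))
E
```

```text
S (117, 205) 204 zmax 0.102 top mean [ 0.4643 -0.2473  0.0981] rect [ 462.4 -248.3   53.6   10.1   27.8]
S (175, 187) 577 zmax 0.12 top mean [ 0.461  -0.093   0.1166] rect [459.3 -93.1  12.7  61.5  29.9]
S (249, 170) 69 zmax 0.061 top mean [0.4479 0.107  0.0586] rect [445.7 107.4   8.8  37.1  80.3]
S (301, 157) 142 zmax 0.081 top mean [0.4564 0.2535 0.078 ] rect [455.  254.4  10.2  43.1  78.6]
T (329, 214) 135 zmax 0.122 top mean [ 0.4566 -0.0896  0.119 ] rect [456.8 -89.9  10.   62.   29.7]
T (385, 215) 247 zmax 0.102 top mean [ 0.4589 -0.244   0.0982] rect [ 459.7 -244.7   51.5   10.9   26.5]
T (255, 218) 50 zmax 0.063 top mean [0.4439 0.1104 0.0594] rect [443.7 110.6   9.8  31.4  76.5]
T (203, 214) 110 zmax 0.083 top mean [0.452  0.257  0.0787] rect [452.  257.5   9.9  40.9  81.1]
(242, 143) [0.6595 0.1475 0.0127] [[0.6597 0.1476 0.012 ]]
(276, 146) [0.6518 0.0505 0.0126] [[0.6519 0.0505 0.012 ]]
(310, 148) [ 0.6474 -0.0462  0.0105] [[ 0.6471 -0.046   0.012 ]]
(349, 150) [ 0.6424 -0.1558  0.0123] [[ 0.6425 -0.1559  0.012 ]]
(393, 152) [ 0.6206 -0.2538  0.0918] [[ 0.638 -0.279  0.012]]
```

View pics/c1.png

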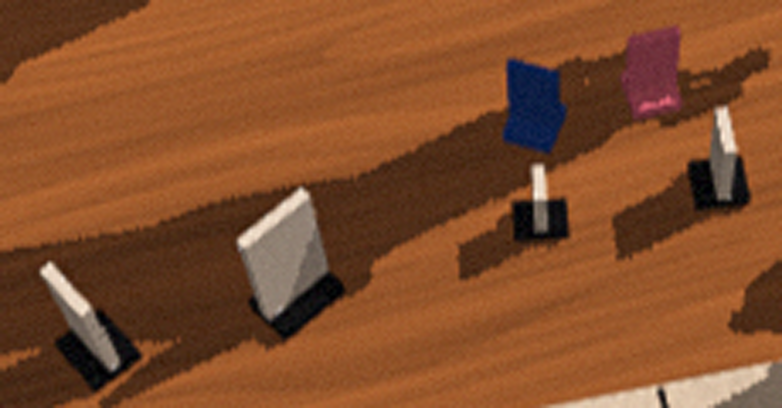

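View pics/c2.png

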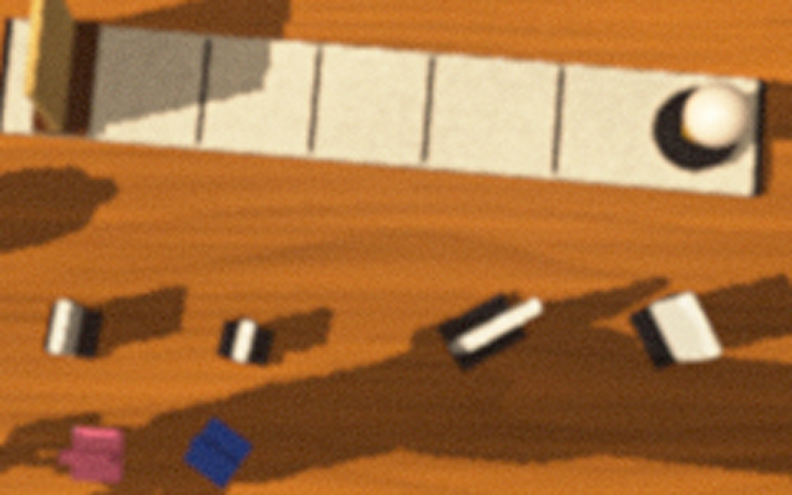

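The crops show these four white screens, with heights from both depth maps:

| Screen | Pixel in c1 | Height | Position |
|---|---|---|---|
| screen_100 | (90,330) | 0.102 | (.461,-.246) |
| screen_120 | (290,260) | 0.12 | (.458,-.092) |
| screen_60 | (540,200) | 0.06 | (.445,.109) |
| screen_80 | (722,160) | 0.08 | (.454,.256) |

Blue (535,105) and pink (652,72) are the decoys; the white one at (722,160), 80 mm high, is the true screen_80. The lamp stands at the −y end. Next I refine the marks in both views.

```bash
cat >> h.py <<'E'
def marks(d,g=((.660,.1476),(.652,.0505),(.647,-.046),(.6425,-.156))):
    out=[];G=cv2.cvtColor(d["pixels"],cv2.COLOR_RGB2GRAY)
    # rectify bench plane to 0.5 mm grid and find dark stripes there
    xs=np.arange(.585,.725,.0005)
    for gx,gy in g:
        ys=np.arange(gy-.02,gy+.02,.0005);X,Y=np.meshgrid(xs,ys,indexing="ij")
        uv=proj(d,np.c_[X.ravel(),Y.ravel(),0*X.ravel()+.012]).astype(np.float32)
        I=cv2.remap(G,uv[:,0].reshape(X.shape),uv[:,1].reshape(X.shape),cv2.INTER_LINEAR).astype(float)
        c=np.median(I,1,keepdims=True);w=np.clip(c*.75-I,0,None)
        ok=(c[:,0]>60)&(w.sum(1)>0)&(abs(xs-gx)<.04);yc=(w*ys).sum(1)[ok]/w.sum(1)[ok]
        p=np.polyfit(xs[ok],yc,1);p=np.polyfit(xs[ok][abs(np.polyval(p,xs[ok])-yc)<.003],yc[abs(np.polyval(p,xs[ok])-yc)<.003],1)
        # bench edges in x beside the mark
        out.append((p,ok.sum()))
    return out
E
python3 - <<'E'
import numpy as np,cv2
from h import *
for n in("scene","top"):
    d=dict(np.load(n+"0.npz"));
    for p,k in marks(d): print(n,"slope deg",np.degrees(np.arctan(p[0])).round(2),"y at x=.65",np.polyval(p,.65).round(4),k)
    # bench outline: light, unsaturated, low
    W=cloud(d);hsv=cv2.cvtColor(d["pixels"],cv2.COLOR_RGB2HSV)
    for gy in(.1,.0,-.1):  # mid-gaps between marks
        xs=np.arange(.56,.74,.0005);uv=proj(d,np.c_[xs,0*xs+gy,0*xs+.012]).astype(np.float32)
        s=cv2.remap(hsv[...,1],uv[:,:1],uv[:,1:],cv2.INTER_LINEAR).ravel().astype(float)
        on=xs[s<110];print(n,"bench x at y",gy,on.min().round(4),on.max().round(4),((on.min()+on.max())/2).round(4))
E
```

```text
scene slope deg -4.4 y at x=.65 0.1488 160
scene slope deg -4.3 y at x=.65 0.0515 160
scene slope deg -4.3 y at x=.65 -0.0464 160
scene slope deg -4.39 y at x=.65 -0.158 160
scene bench x at y 0.1 0.611 0.7135 0.6622
scene bench x at y 0.0 0.6035 0.706 0.6547
scene bench x at y -0.1 0.596 0.6985 0.6472
top slope deg -4.47 y at x=.65 0.1509 160
top slope deg -4.31 y at x=.65 0.0537 160
top slope deg -4.28 y at x=.65 -0.0442 160
top slope deg -4.51 y at x=.65 -0.1557 160
top bench x at y 0.1 0.6075 0.708 0.6577
top bench x at y 0.0 0.6005 0.702 0.6512
top bench x at y -0.1 0.5925 0.6935 0.643
```

```bash
cat > go.py <<'E'
import sys,numpy as np
from bench import status
# usage: go.py x y z heading -> tool-frame shift (cm) and turn (deg)
s=status.read_state();R=np.array(s["ee_rot"]);p=np.array(s["eef_pos"])
x,y,z,h=map(float,sys.argv[1:5]);h=np.radians(h)
G=np.array([[np.cos(h),np.sin(h),0],[np.sin(h),-np.cos(h),0],[0,0,-1]])
from scipy.spatial.transform import Rotation as Ro
print("shift cm",(R.T@([x,y,z]-p)*100).round(2),"turn",Ro.from_matrix(R.T@G).as_rotvec(degrees=True).round(2),
 "t",round(s["time"],2),"p",p.round(4),"hd",np.degrees(np.arctan2(R[1,0],R[0,0])).round(2),"F",np.round(s["force"],1),"w",s["grip_width"],"ff",s["finger_force"],"q",np.round(s["q"]))
E
python3 go.py .458 -.0915 .252 120
```

```text
shift cm [-45.59 -52.33   0.14] turn [-9.000e-02  3.000e-02  3.617e+01] t 0.1 p [0.2524 0.5713 0.2525] hd 156.17 F [ 0.9 -0.1 -0.7] w 0.08532987836339173 ff 0.0 q [-60.  29. -14.  86.   7.  66.  -9.]
```

Call:
carry_out --steps '[[[-2.28, -2.62, 0, 0, 0, 0, 0], [-2.28, -2.62, 0, 0, 0, 0, 0], [-2.28, -2.62, 0, 0, 0, 0, 0], [-2.28, -2.62, 0, 0, 0, 0, 0], [-2.28, -2.62, 0, 0, 0, 0, 0], [-2.28, -2.62, 0, 0, 0, 0, 0], [-2.28, -2.62, 0, 0, 0, 0, 0], [-2.28, -2.62, 0, 0, 0, 0, 0], [-2.28, -2.62, 0, 0, 0, 0, 0], [-2.28, -2.62, 0, 0, 0, 0, 0]]]' --force 50

```text
time: 1.1
eef_pos: [0.3553, 0.2384, 0.2532]
ee_rot: [[-0.915, 0.404, -0.0], [0.404, 0.915, -0.0], [0.0, -0.0, -1.0]]
force: [0.3, 0.5, -0.4]
grip_width: 0.0853
finger_force: 0.0
```

```bash
python3 go.py .458 -.0915 .252 120
```

```text
shift cm [-22.72 -26.03   0.12] turn [-2.000e-02 -0.000e+00  3.618e+01] t 1.1 p [0.3553 0.2384 0.2532] hd 156.18 F [ 0.3  0.5 -0.4] w 0.08527576086855228 ff 0.0 q [-29.  12.  -9. 114.   2.  55.  26.]
```

Call:
carry_out --steps '[[[-2.84, -3.25, 0, 0, 0, 0, 0], [-2.84, -3.25, 0, 0, 0, 0, 0], [-2.84, -3.25, 0, 0, 0, 0, 0], [-2.84, -3.25, 0, 0, 0, 0, 0], [-2.84, -3.25, 0, 0, 0, 0, 0], [-2.84, -3.25, 0, 0, 0, 0, 0], [-2.84, -3.25, 0, 0, 0, 0, 0], [-2.84, -3.25, 0, 0, 0, 0, 0], [0, 0, 0, 0, 0, 8, 0], [0, 0, 0, 0, 0, 8, 0]]]'

```text
time: 2.1
eef_pos: [0.4578, -0.0915, 0.2528]
ee_rot: [[-0.762, 0.647, -0.001], [0.647, 0.762, -0.0], [0.001, -0.001, -1.0]]
force: [0.9, 0.1, 0.4]
grip_width: 0.0853
finger_force: 0.0
```

Call:
carry_out --steps '[[[0, 0, 1, 0, 0, 7, 0], [0, 0, 2, 0, 0, 7, 0], [0, 0, 2, 0, 0, 6.2, 0], [0, 0, 2, 0, 0, 0, 0], [0, 0, 0.5, 0, 0, 0, 0], [0, 0, 0, 0, 0, 0, 0]]]'

```text
time: 2.7
eef_pos: [0.4576, -0.0895, 0.1777]
ee_rot: [[-0.5, 0.866, -0.002], [0.866, 0.5, 0.0], [0.001, -0.002, -1.0]]
force: [-0.9, 0.0, 0.5]
grip_width: 0.0853
finger_force: 0.0
```

```bash
python3 go.py .458 -.0915 .106 120; python3 - <<'E'
from bench import vision
import cv2,numpy as np
for n,c in(("scene",(110,270,110,260)),("top",(260,400,150,270))):
    d=vision.get_image(n);np.savez(n+"1.npz",**d)
    a=d["pixels"][c[2]:c[3],c[0]:c[1]][...,::-1];cv2.imwrite(f"pics/{n}1.png",cv2.resize(a,None,fx=3.5,fy=3.5,interpolation=cv2.INTER_CUBIC))
E
```

```text
shift cm [-0.2  -0.05  7.17] turn [-0.09 -0.07  0.  ] t 2.7 p [ 0.4576 -0.0895  0.1777] hd 120.0 F [-0.9  0.   0.5] w 0.0853052207391944 ff 0.0 q [  0.  20.  11. 115.  -5.  45.  44.]
```

View pics/scene1.png

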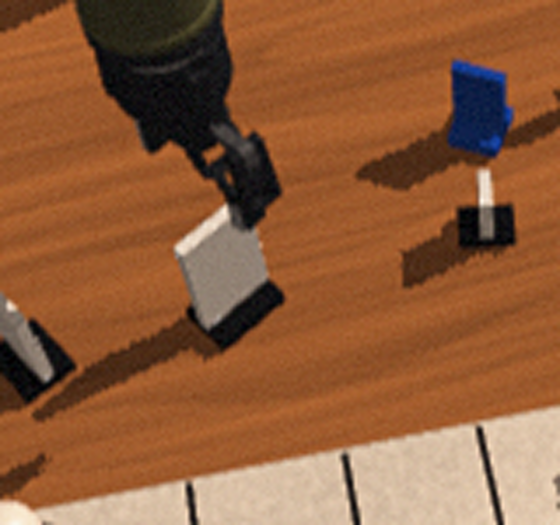

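The open gripper stands above the 120 screen (plate top at about (220,225)) with its jaws across the plate. I go down and grip.

Call:
carry_out --steps '[[[-0.2, 0, 2.4, 0, 0, 0, 0], [0, 0, 2.4, 0, 0, 0, 0], [0, 0, 2, 0, 0, 0, 0], [0, 0, 0.5, 0, 0, 0, 0.3], [0, 0, 0, 0, 0, 0, 0.6], [0, 0, 0, 0, 0, 0, 1], [0, 0, 0, 0, 0, 0, 1], [0, 0, 0, 0, 0, 0, 1], [0, 0, 0, 0, 0, 0, 1], [0, 0, 0, 0, 0, 0, 1]]]'

```text
time: 3.8
eef_pos: [0.4593, -0.0914, 0.1059]
ee_rot: [[-0.5, 0.866, 0.001], [0.866, 0.5, -0.0], [-0.001, 0.001, -1.0]]
force: [-1.4, 0.4, 6.0]
grip_width: 0.0095
finger_force: 53.0
```

```bash
python3 go.py .6643 .1488 .25 175.65
```

```text
shift cm [ 10.56  29.77 -14.4 ] turn [ 2.000e-02  5.000e-02 -5.567e+01] t 3.8 p [ 0.4593 -0.0914  0.1059] hd 119.98 F [-1.4  0.4  6. ] w 0.009470441546895123 ff 53.00315737724304 q [  2.  27.   9. 120.  -7.  33.  46.]
```

Call:
carry_out --steps '[[[0, 0, -1, 0, 0, 0, 1], [0, 0, -2, 0, 0, 0, 1], [0, 0, -2, 0, 0, 0, 1], [1.3, 3.7, -1, 0, 0, 0, 1], [1.3, 3.7, 0, 0, 0, 0, 1], [1.3, 3.7, 0, 0, 0, 0, 1], [1.3, 3.7, 0, 0, 0, 0, 1], [1.3, 3.7, 0, 0, 0, 0, 1], [1.3, 3.7, 0, 0, 0, 0, 1], [1.3, 3.7, 0, 0, 0, 0, 1]]]'

```text
time: 4.8
eef_pos: [0.6385, 0.1181, 0.1656]
ee_rot: [[-0.5, 0.866, -0.001], [0.866, 0.5, -0.0], [-0.0, -0.001, -1.0]]
force: [0.9, -0.5, -1.3]
grip_width: 0.0096
finger_force: 51.8
```

Call:
carry_out --steps '[[[1.4, 3.8, 0, 0, 0, 0, 1], [0, 0, 0, 0, 0, -8, 1], [0, 0, 0, 0, 0, -8, 1], [0, 0, 0, 0, 0, -8, 1], [0, 0, 0, 0, 0, -8, 1], [0, 0, 0, 0, 0, -8, 1], [0, 0, 0, 0, 0, -8, 1], [0, 0, 0, 0, 0, -7.7, 1], [0, 0, 0, 0, 0, 0, 1]]]'

```text
time: 5.7
eef_pos: [0.6636, 0.1475, 0.1654]
ee_rot: [[-0.997, 0.074, -0.001], [0.074, 0.997, -0.0], [0.001, -0.0, -1.0]]
force: [0.4, -0.6, -2.5]
grip_width: 0.0094
finger_force: 51.9
```

```bash
python3 go.py .6643 .1488 .118 175.65;  python3 - <<'E'
from bench import vision
import cv2,numpy as np
o=[]
for n,c in(("scene",(200,370,140,280)),("top",(170,340,80,220))):
    d=vision.get_image(n);np.savez(n+"2.npz",**d)
    o.append(cv2.resize(d["pixels"][c[2]:c[3],c[0]:c[1]][...,::-1],None,fx=2.3,fy=2.3,interpolation=cv2.INTER_CUBIC))
cv2.imwrite("pics/c3.png",np.hstack(o))
E
```

```text
shift cm [-0.06  0.14  4.74] turn [-0.02 -0.04  0.11] t 5.7 p [0.6636 0.1475 0.1654] hd 175.76 F [ 0.4 -0.6 -2.5] w 0.009352369035369472 ff 51.89188599586487 q [-11.  38.  -6.  84.   4.  59.  68.]
```

View pics/c3.png

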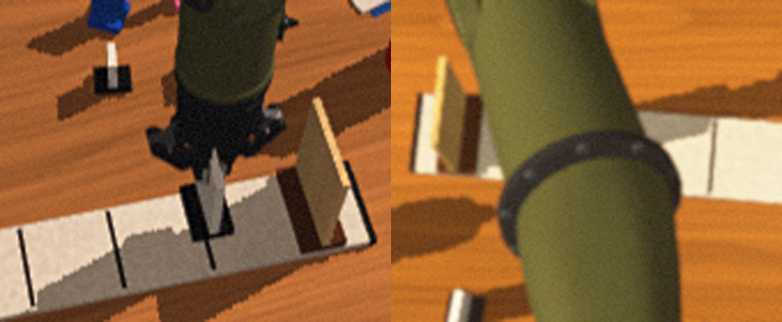

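The screen hangs upright over its mark: in the scene crop the foot is at (208,212) and the line shows at (212,255). Lowering.

Call:
carry_out --steps '[[[-0.06, 0.14, 1.2, 0, 0, 0, 1], [0, 0, 1.2, 0, 0, 0, 1], [0, 0, 1.2, 0, 0, 0, 1], [0, 0, 0.7, 0, 0, 0, 1], [0, 0, 0.25, 0, 0, 0, 1], [0, 0, 0.15, 0, 0, 0, 1], [0, 0, 0, 0, 0, 0, 1]]]'

```text
time: 6.5
eef_pos: [0.6647, 0.1493, 0.1185]
ee_rot: [[-0.997, 0.076, 0.001], [0.076, 0.997, 0.0], [-0.0, 0.0, -1.0]]
force: [1.3, 0.5, -1.5]
grip_width: 0.0096
finger_force: 52.0
```

```bash
cat >> h.py <<'E'
def white(d,x,y,h,r=.05,low=.03):
    "top rectangle (mm) of a white plate of height h over local base, near x,y"
    W=cloud(d);s=cv2.cvtColor(d["pixels"],cv2.COLOR_RGB2HSV)
    m=(np.hypot(W[...,0]-x,W[...,1]-y)<r)&(abs(W[...,2]-h)<.008)&(s[...,1]<90)&(s[...,2]>70)
    p=W[m];R=cv2.minAreaRect((p[:,:2]*1000).astype(np.float32));return np.round(R[0]+R[1]+(R[2],),1),m.sum()
E
python3 go.py .6643 .1488 .118 175.65;  python3 - <<'E'
from h import *
from bench import vision
d=vision.get_image("scene");np.savez("scene3.npz",**d);print(proj(d,[[.6643+.002,.1488-.0011,.012]]))
a=d["pixels"][150:270,230:370][...,::-1];cv2.imwrite("pics/c4.png",cv2.resize(a,None,fx=4.5,fy=4.5,interpolation=cv2.INTER_CUBIC))
E
```

```text
shift cm [ 0.04 -0.06  0.05] turn [0.01 0.03 0.02] t 6.5 p [0.6647 0.1493 0.1185] hd 175.67 F [ 1.3  0.5 -1.5] w 0.009586526800201276 ff 51.95984959602356 q [-12.  40.  -6.  86.   5.  54.  67.]
[[288.44446409 240.96181518]]
```

View pics/c4.png

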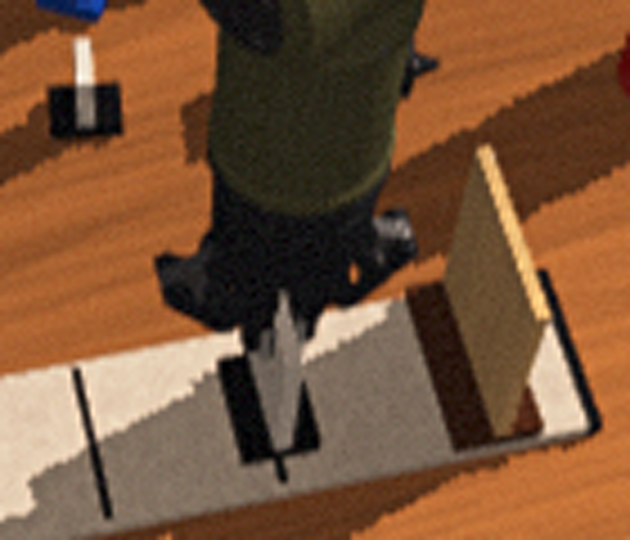

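The foot straddles the line: its front edge centres on (281,456), and the line sticks out about 14.5 mm ahead against an expected 15. I release and go to the 100 screen.

Call:
carry_out --steps '[[[0, 0, 0.1, 0, 0, 0, 1], [0, 0, 0, 0, 0, 0, 0.8], [0, 0, 0, 0, 0, 0, 0.6], [0, 0, 0, 0, 0, 0, 0.5], [0, 0, 0, 0, 0, 0, 0.5], [0, 0, -1.5, 0, 0, 0, 0.5], [0, 0, -3, 0, 0, 0, 0.3], [0, 0, -3, 0, 0, 0, 0], [0, 0, -3, 0, 0, 0, 0], [0, 0, 0, 0, 0, 0, 0]]]'

```text
time: 7.55
eef_pos: [0.6666, 0.1499, 0.2273]
ee_rot: [[-0.997, 0.076, 0.008], [0.076, 0.997, 0.002], [-0.008, 0.003, -1.0]]
force: [0.7, 0.0, 0.1]
grip_width: 0.0853
finger_force: 0.0
```

```bash
python3 go.py .461 -.2465 .2 207
```

```text
shift cm [ 17.53 -41.08   2.49] turn [ 2.000e-02  4.700e-01 -3.133e+01] t 7.55 p [0.6666 0.1499 0.2273] hd 175.67 F [0.7 0.  0.1] w 0.08532733827139063 ff 0.0 q [-11.  35.  -6.  79.   4.  66.  68.]
```

Call:
carry_out --steps '[[[1.6, -3.73, 0, 0, 0, 0, 0], [1.6, -3.73, 0, 0, 0, 0, 0], [1.6, -3.73, 0, 0, 0, 0, 0], [1.6, -3.73, 0, 0, 0, 0, 0], [1.6, -3.73, 0, 0, 0, 0, 0], [1.6, -3.73, 0, 0, 0, 0, 0], [1.6, -3.73, 0, 0, 0, 0, 0], [1.6, -3.73, 0, 0, 0, 0, 0], [1.6, -3.73, 0, 0, 0, 0, 0], [1.6, -3.73, 0, 0, 0, 0, 0]]]'

```text
time: 8.55
eef_pos: [0.4757, -0.2118, 0.222]
ee_rot: [[-0.997, 0.075, -0.0], [0.075, 0.997, 0.0], [0.0, 0.0, -1.0]]
force: [1.3, -0.5, 0.0]
grip_width: 0.0855
finger_force: 0.0
```

Call:
carry_out --steps '[[[1.55, -3.78, 0, 0, 0, 0, 0], [0, 0, 1, 0, 0, -8, 0], [0, 0, 1.5, 0, 0, -8, 0], [0, 0, 2, 0, 0, -8, 0], [0, 0, 2, 0, 0, -7.3, 0], [0, 0, 0, 0, 0, 0, 0], [0, 0, 0, 0, 0, 0, 0]]]'

```text
time: 9.25
eef_pos: [0.4583, -0.2471, 0.1572]
ee_rot: [[-0.893, -0.45, -0.001], [-0.45, 0.893, 0.001], [0.0, 0.001, -1.0]]
force: [-0.1, 0.4, 0.5]
grip_width: 0.0854
finger_force: 0.0
```

```bash
python3 go.py .461 -.2465 .086 207;  python3 - <<'E'
from h import *
from bench import vision
d=vision.get_image("scene")
a=d["pixels"][120:300,60:300][...,::-1];cv2.imwrite("pics/c5.png",cv2.resize(a,None,fx=3,fy=3,interpolation=cv2.INTER_CUBIC))
for n in("scene","top"):
    d=vision.get_image(n);print(n,white(d,.461,-.2465,.1),white(d,.6643,.1488,.132))
E
```

```text
shift cm [-0.27 -0.07  7.12] turn [ 0.05 -0.03 -0.25] t 9.25 p [ 0.4583 -0.2471  0.1572] hd -153.25 F [-0.1  0.4  0.5] w 0.08535950018683572 ff 0.0 q [ 33.  26. -11. 109.   7.  46. 135.]
scene (array([ 462. , -247.9,   54.4,   10.2,   26.5]), np.int64(82)) (array([667.5, 148.8,  10.7,  62.1,  85.7]), np.int64(128))
top (array([ 470.5, -239.3,   27.5,    9.2,   31.8]), np.int64(35)) (array([663.8, 151.9,  10. ,  61.8,  85.8]), np.int64(98))
```

View pics/c5.png

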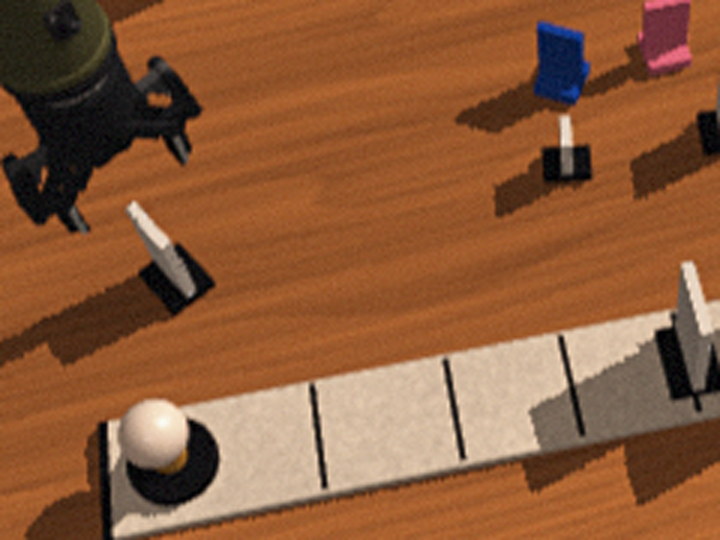

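The 120 screen stands on its mark at (690,330), about 1.5 mm off the line, which is fine. The gripper straddles the 100 screen at (150,225).

Call:
carry_out --steps '[[[-0.25, 0, 2.4, 0, 0, 0, 0], [0, 0, 2.4, 0, 0, 0, 0], [0, 0, 1.8, 0, 0, 0, 0], [0, 0, 0.5, 0, 0, 0, 0.3], [0, 0, 0, 0, 0, 0, 0.6], [0, 0, 0, 0, 0, 0, 1], [0, 0, 0, 0, 0, 0, 1], [0, 0, 0, 0, 0, 0, 1], [0, 0, 0, 0, 0, 0, 1], [0, 0, 0, 0, 0, 0, 1]]]'

```text
time: 10.4
eef_pos: [0.4611, -0.2463, 0.0869]
ee_rot: [[-0.891, -0.453, 0.001], [-0.453, 0.891, -0.001], [-0.001, -0.001, -1.0]]
force: [-1.0, -0.0, 5.1]
grip_width: 0.009
finger_force: 54.0
```

```bash
python3 go.py .656 .051 .15 175.65
```

```text
shift cm [-30.85  17.65  -6.31] turn [-0.05  0.05 31.31] t 10.4 p [ 0.4611 -0.2463  0.0869] hd -153.04 F [-1.  -0.   5.1] w 0.008967622230379873 ff 53.96845757961273 q [ 32.  32. -10. 113.   9.  36. 134.]
```

Call:
carry_out --steps '[[[0, 0, -1, 0, 0, 0, 1], [0, 0, -2.3, 0, 0, 0, 1], [0, 0, -2, 0, 0, 0, 1], [-3.1, 1.77, -1, 0, 0, 0, 1], [-3.1, 1.77, 0, 0, 0, 0, 1], [-3.1, 1.77, 0, 0, 0, 0, 1], [-3.1, 1.77, 0, 0, 0, 0, 1], [-3.1, 1.77, 0, 0, 0, 0, 1], [-3.1, 1.77, 0, 0, 0, 0, 1], [-3.1, 1.77, 0, 0, 0, 0, 1]]]'

```text
time: 11.4
eef_pos: [0.5983, -0.0358, 0.1497]
ee_rot: [[-0.891, -0.454, -0.001], [-0.454, 0.891, 0.0], [0.001, 0.0, -1.0]]
force: [1.4, -0.5, -2.0]
grip_width: 0.0096
finger_force: 52.9
```

Call:
carry_out --steps '[[[-3.1, 1.77, 0, 0, 0, 0, 1], [-3.1, 1.77, 0, 0, 0, 0, 1], [-2.95, 1.72, 0, 0, 0, 0, 1], [0, 0, 0, 0, 0, 8, 1], [0, 0, 0, 0, 0, 8, 1], [0, 0, 0, 0, 0, 8, 1], [0, 0, 0, 0, 0, 7.3, 1], [0, 0, 0, 0, 0, 0, 1], [0, 0, 0, 0, 0, 0, 1]]]'

```text
time: 12.3
eef_pos: [0.6554, 0.0515, 0.1494]
ee_rot: [[-0.997, 0.071, -0.0], [0.071, 0.997, -0.0], [0.0, -0.0, -1.0]]
force: [0.2, -0.0, -1.2]
grip_width: 0.0094
finger_force: 52.9
```

```bash
python3 go.py .656 .051 .099 175.65
```

```text
shift cm [-0.06 -0.04  5.04] turn [-0.01 -0.03  0.25] t 12.3 p [0.6554 0.0515 0.1494] hd 175.9 F [ 0.2 -0.  -1.2] w 0.009385737796632421 ff 52.92420029640198 q [-6. 37. -2. 89.  1. 55. 78.]
```

Call:
carry_out --steps '[[[-0.05, -0.05, 1.2, 0, 0, 0.2, 1], [0, 0, 1.2, 0, 0, 0, 1], [0, 0, 1.2, 0, 0, 0, 1], [0, 0, 1, 0, 0, 0, 1], [0, 0, 0.3, 0, 0, 0, 1], [0, 0, 0.15, 0, 0, 0, 1], [0, 0, 0, 0, 0, 0, 1], [0, 0, 0, 0, 0, 0, 1]]]'

```text
time: 13.1
eef_pos: [0.6558, 0.0505, 0.099]
ee_rot: [[-0.997, 0.079, -0.001], [0.079, 0.997, -0.0], [0.001, -0.0, -1.0]]
force: [-3.2, -1.5, 4.4]
grip_width: 0.0096
finger_force: 53.7
```

```bash
python3 go.py .656 .051 .099 175.65;  python3 - <<'E'
from h import *
from bench import vision
for n in("scene","top"):
    d=vision.get_image(n)
    if n=="scene":
        a=d["pixels"][150:290,140:370][...,::-1];cv2.imwrite("pics/c6.png",cv2.resize(a,None,fx=3.4,fy=3.4,interpolation=cv2.INTER_CUBIC))
E
```

```text
shift cm [-0.02  0.05 -0.  ] turn [-0.02 -0.04 -0.17] t 13.1 p [0.6558 0.0505 0.099 ] hd 175.48 F [-3.2 -1.5  4.4] w 0.009583716532691685 ff 53.707725405693054 q [-6. 40. -1. 91.  1. 49. 78.]
```

View pics/c6.png

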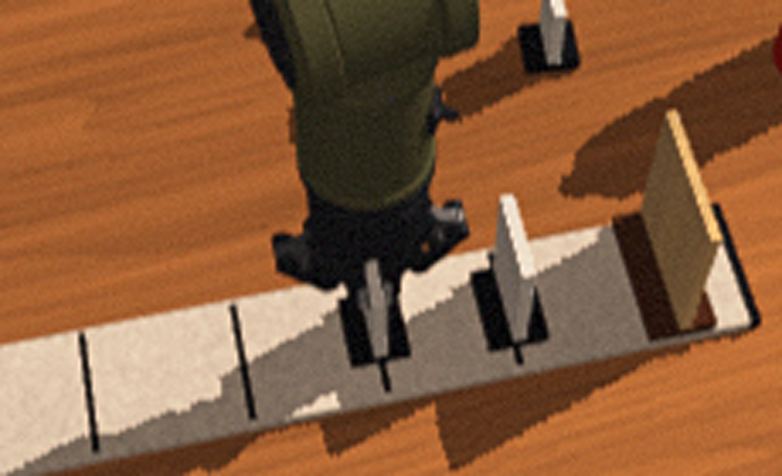

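The 100 screen is down on its line: foot front edge centred at (382,362), line emerging at (386,375). I release and fetch the 80 screen.

Call:
carry_out --steps '[[[0, 0, 0, 0, 0, 0, 0.8], [0, 0, 0, 0, 0, 0, 0.6], [0, 0, 0, 0, 0, 0, 0.5], [0, 0, 0, 0, 0, 0, 0.5], [0, 0, -1.5, 0, 0, 0, 0.5], [0, 0, -3, 0, 0, 0, 0.4], [0, 0, -3, 0, 0, 0, 0], [0, 0, -3, 0, 0, 0, 0], [0, 0, -1, 0, 0, 0, 0], [0, 0, 0, 0, 0, 0, 0]]]'

```text
time: 14.2
eef_pos: [0.657, 0.0508, 0.2153]
ee_rot: [[-0.997, 0.079, 0.003], [0.079, 0.997, 0.0], [-0.003, 0.001, -1.0]]
force: [-0.0, -0.1, -0.1]
grip_width: 0.0853
finger_force: 0.0
```

```bash
python3 go.py .4535 .256 .2 169.9
```

```text
shift cm [21.91 18.85  1.47] turn [0.04 0.18 5.58] t 14.2 p [0.657  0.0508 0.2153] hd 175.48 F [-0.  -0.1 -0.1] w 0.08534214015516901 ff 0.0 q [-6. 33. -1. 84.  1. 63. 78.]
```

Call:
carry_out --steps '[[[2.75, 2.36, 0, 0, 0, 0, 0], [2.75, 2.36, 0, 0, 0, 0, 0], [2.75, 2.36, 0, 0, 0, 0, 0], [2.75, 2.36, 0, 0, 0, 0, 0], [2.75, 2.36, 0, 0, 0, 0, 0], [2.75, 2.36, 0, 0, 0, 0, 0], [2.75, 2.36, 0, 0, 0, 0, 0], [2.66, 2.33, 1.5, 0, 0, 5.6, 0], [0, 0, 3, 0, 0, 0, 0], [0, 0, 3, 0, 0, 0, 0]]]'

```text
time: 15.2
eef_pos: [0.4509, 0.257, 0.137]
ee_rot: [[-0.985, 0.173, -0.001], [0.173, 0.985, 0.0], [0.001, -0.0, -1.0]]
force: [-0.1, -0.1, 0.0]
grip_width: 0.0858
finger_force: 0.0
```

Call:
carry_out --steps '[[[0, 0, 0, 0, 0, 0, 0]]]'

```text
time: 15.3
eef_pos: [0.4495, 0.2546, 0.1344]
ee_rot: [[-0.985, 0.175, -0.008], [0.175, 0.985, -0.005], [0.007, -0.006, -1.0]]
force: [-0.8, -0.8, 0.2]
grip_width: 0.0855
finger_force: 0.0
```

```bash
python3 go.py .4535 .256 .066 169.9;  python3 - <<'E'
from h import *
from bench import vision
o=[]
for n,c in(("scene",(220,390,80,240)),("top",(150,320,110,270))):
    d=vision.get_image(n);o.append(cv2.resize(d["pixels"][c[2]:c[3],c[0]:c[1]][...,::-1],None,fx=2.3,fy=2.3,interpolation=cv2.INTER_CUBIC))
    print(n,white(d,.4535,.256,.08),white(d,.656,.051,.112),white(d,.6643,.1488,.132))
cv2.imwrite("pics/c7.png",np.hstack(o))
E
```

```text
shift cm [-0.41  0.25  6.84] turn [-0.34 -0.38  0.04] t 15.3 p [0.4495 0.2546 0.1344] hd 169.93 F [-0.8 -0.8  0.2] w 0.08551617362369088 ff 0.0 q [-31.  27.  -2. 111.   1.  42.  46.]
scene (array([455.1, 254. ,  10.5,  46.2,  78.5]), np.int64(61)) (array([655.8,  50.5,  10. ,  54.3,  85.7]), np.int64(101)) (array([666.6, 148.8,  10.2,  62.5,  85.9]), np.int64(124))
top (array([0., 0., 0., 0., 0.]), np.int64(0)) (array([652.4,  53.8,   9.9,  50.2,  85.6]), np.int64(76)) (array([663.7, 152.1,   9.9,  61.5,  85.1]), np.int64(99))
```

View pics/c7.png

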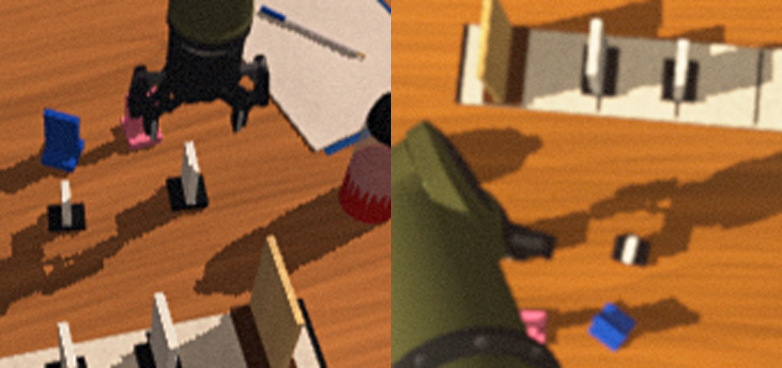

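The 100 screen is on its line (within 0.6 mm along the bench). The gripper is above the white 80 screen (scene crop (190,175)), clear of the pink and blue ones. Gripping.

Call:
carry_out --steps '[[[0, 0, 1.5, 0, 0, 0, 0], [0, 0, 2, 0, 0, 0, 0], [0, 0, 2, 0, 0, 0, 0], [0, 0, 1, 0, 0, 0, 0], [0, 0, 0, 0, 0, 0, 0.1]]]'

```text
time: 15.9
eef_pos: [0.4526, 0.2556, 0.0735]
ee_rot: [[-0.984, 0.176, -0.001], [0.176, 0.984, -0.001], [0.001, -0.001, -1.0]]
force: [-0.1, -0.0, 0.0]
grip_width: 0.0768
finger_force: 0.0
```

```bash
python3 go.py .4535 .256 .066 169.9
```

```text
shift cm [-0.08  0.05  0.75] turn [-0.04 -0.04 -0.05] t 15.9 p [0.4526 0.2556 0.0735] hd 169.85 F [-0.1 -0.   0. ] w 0.0767896038469623 ff 0.0 q [-31.  33.  -2. 114.   2.  33.  46.]
```

Call:
carry_out --steps '[[[-0.05, 0.05, 0.7, 0, 0, 0, 0.3], [0, 0, 0, 0, 0, 0, 0.6], [0, 0, 0, 0, 0, 0, 1], [0, 0, 0, 0, 0, 0, 1], [0, 0, 0, 0, 0, 0, 1], [0, 0, 0, 0, 0, 0, 1], [0, 0, 0, 0, 0, 0, 1], [0, 0, 0, 0, 0, 0, 1]]]'

```text
time: 16.7
eef_pos: [0.4532, 0.2563, 0.0669]
ee_rot: [[-0.984, 0.176, 0.0], [0.176, 0.984, 0.0], [-0.0, 0.0, -1.0]]
force: [-0.0, 0.4, 0.5]
grip_width: 0.0092
finger_force: 52.6
```

```bash
python3 go.py .6507 -.0453 .2 175.65
```

```text
shift cm [-24.75 -26.22 -13.31] turn [ 0.    0.   -5.77] t 16.7 p [0.4532 0.2563 0.0669] hd 169.88 F [-0.   0.4  0.5] w 0.009174535090283554 ff 52.55501747131348 q [-31.  33.  -2. 115.   2.  32.  46.]
```

Call:
carry_out --steps '[[[0, 0, -1, 0, 0, 0, 1], [0, 0, -2.5, 0, 0, 0, 1], [0, 0, -3, 0, 0, 0, 1], [0, 0, -3, 0, 0, 0, 1], [0, 0, -2.8, 0, 0, 0, 1], [-2.5, -2.6, -1, 0, 0, 0, 1], [-2.5, -2.6, 0, 0, 0, 0, 1], [-2.5, -2.6, 0, 0, 0, 0, 1], [-2.5, -2.6, 0, 0, 0, 0, 1], [-2.5, -2.6, 0, 0, 0, 0, 1]]]'

```text
time: 17.7
eef_pos: [0.5538, 0.1051, 0.2005]
ee_rot: [[-0.984, 0.176, 0.0], [0.176, 0.984, 0.0], [-0.0, 0.0, -1.0]]
force: [0.9, 0.7, -0.1]
grip_width: 0.0093
finger_force: 52.4
```

Call:
carry_out --steps '[[[-2.5, -2.6, 0, 0, 0, 0, 1], [-2.5, -2.6, 0, 0, 0, 0, 1], [-2.5, -2.6, 0, 0, 0, 0, 1], [-2.5, -2.6, 0, 0, 0, 0, 1], [-2.25, -2.8, 0, 0, 0, 0, 1], [0, 0, 0, 0, 0, -5.8, 1], [0, 0, 0, 0, 0, 0, 1], [0, 0, 0, 0, 0, 0, 1]]]'

```text
time: 18.5
eef_pos: [0.6503, -0.0442, 0.2]
ee_rot: [[-0.997, 0.077, -0.0], [0.077, 0.997, 0.001], [0.001, 0.001, -1.0]]
force: [0.3, -0.2, -1.8]
grip_width: 0.0093
finger_force: 52.4
```

```bash
python3 go.py .6507 -.0453 .079 175.65
```

```text
shift cm [-0.05 -0.12 12.1 ] turn [ 0.06 -0.03 -0.07] t 18.5 p [ 0.6503 -0.0442  0.2   ] hd 175.58 F [ 0.3 -0.2 -1.8] w 0.009251646893285089 ff 52.35505521297455 q [ 3. 34. -1. 86.  1. 60. 87.]
```

Call:
carry_out --steps '[[[-0.05, -0.1, 2, 0, 0, 0, 1], [0, 0, 2.5, 0, 0, 0, 1], [0, 0, 2.5, 0, 0, 0, 1], [0, 0, 2.5, 0, 0, 0, 1], [0, 0, 1.5, 0, 0, 0, 1], [0, 0, 0.7, 0, 0, 0, 1], [0, 0, 0.3, 0, 0, 0, 1], [0, 0, 0.1, 0, 0, 0, 1], [0, 0, 0, 0, 0, 0, 1], [0, 0, 0, 0, 0, 0, 1]]]'

```text
time: 19.5
eef_pos: [0.6517, -0.0461, 0.0797]
ee_rot: [[-0.997, 0.076, 0.001], [0.076, 0.997, -0.0], [-0.001, 0.0, -1.0]]
force: [0.1, 0.2, -1.4]
grip_width: 0.0092
finger_force: 52.4
```

```bash
python3 go.py .6507 -.0453 .079 175.65
```

```text
shift cm [0.1  0.07 0.07] turn [0.   0.09 0.01] t 19.5 p [ 0.6517 -0.0461  0.0797] hd 175.66 F [ 0.1  0.2 -1.4] w 0.00922854157134082 ff 52.35596001148224 q [ 3. 41. -1. 93.  1. 46. 87.]
```

Call:
carry_out --steps '[[[0, 0.06, 0.1, 0, 0, 0, 1], [0, 0, 0, 0, 0, 0, 0.8], [0, 0, 0, 0, 0, 0, 0.6], [0, 0, 0, 0, 0, 0, 0.5], [0, 0, 0, 0, 0, 0, 0.5], [0, 0, -1.5, 0, 0, 0, 0.5], [0, 0, -3, 0, 0, 0, 0.5], [0, 0, -3, 0, 0, 0, 0.2], [0, 0, -3, 0, 0, 0, 0], [0, 0, 0, 0, 0, 0, 0]]]'

```text
time: 20.5
eef_pos: [0.6537, -0.0457, 0.1888]
ee_rot: [[-0.997, 0.076, 0.009], [0.076, 0.997, -0.0], [-0.009, 0.0, -1.0]]
force: [1.0, 0.2, -0.9]
grip_width: 0.0835
finger_force: 0.0
```

```bash
python3 go.py .4448 .109 .2 168
```

```text
shift cm [21.99 13.85 -1.31] turn [0.05 0.51 7.66] t 20.5 p [ 0.6537 -0.0457  0.1888] hd 175.66 F [ 1.   0.2 -0.9] w 0.08354522445765043 ff 0.0 q [ 3. 34. -1. 87.  1. 59. 87.]
```

Call:
carry_out --steps '[[[2.75, 1.73, 0, 0, 0, 0, 0], [2.75, 1.73, 0, 0, 0, 0, 0], [2.75, 1.73, 0, 0, 0, 0, 0], [2.75, 1.73, 0, 0, 0, 0, 0], [2.75, 1.73, 0, 0, 0, 0, 0], [2.75, 1.73, 0, 0, 0, 0, 0], [2.75, 1.73, 0, 0, 0, 0, 0], [2.6, 1.74, 1.5, 0, 0, 7.6, 0], [0, 0, 3, 0, 0, 0, 0], [0, 0, 2.5, 0, 0, 0, 0]]]'

```text
time: 21.5
eef_pos: [0.4433, 0.1101, 0.1128]
ee_rot: [[-0.979, 0.205, 0.002], [0.205, 0.979, 0.001], [-0.001, 0.001, -1.0]]
force: [0.4, -0.3, 0.9]
grip_width: 0.0856
finger_force: 0.0
```

Call:
carry_out --steps '[[[0, 0, 0, 0, 0, 0, 0], [0, 0, 0, 0, 0, 0, 0]]]'

```text
time: 21.7
eef_pos: [0.4439, 0.109, 0.1132]
ee_rot: [[-0.978, 0.207, -0.001], [0.207, 0.978, -0.0], [0.001, -0.0, -1.0]]
force: [0.6, 0.5, 0.6]
grip_width: 0.0855
finger_force: 0.0
```

```bash
python3 go.py .4448 .109 .048 168;  python3 - <<'E'
from h import *
from bench import vision
o=[]
for n,c in(("scene",(180,350,80,240)),("top",(190,360,110,270))):
    d=vision.get_image(n);o.append(cv2.resize(d["pixels"][c[2]:c[3],c[0]:c[1]][...,::-1],None,fx=2.3,fy=2.3,interpolation=cv2.INTER_CUBIC))
    for f in((.445,.109,.06),(.650,-.045,.092)):
        print(n,white(d,*f))
cv2.imwrite("pics/c8.png",np.hstack(o))
E
```

```text
shift cm [-0.1   0.02  6.52] turn [-0.02 -0.03  0.07] t 21.7 p [0.4439 0.109  0.1132] hd 168.07 F [0.6 0.5 0.6] w 0.08554166048690345 ff 0.0 q [-16.  25.  -1. 121.   0.  34.  61.]
scene (array([447.7, 107.4,   8.5,  34.6,  79. ]), np.int64(39))
scene (array([653.9, -46. ,   9.8,  42.9,  86.4]), np.int64(78))
top (array([0., 0., 0., 0., 0.]), np.int64(0))
top (array([650.1, -42.6,  10.2,  40.5,  83.7]), np.int64(65))
```

View pics/c8.png

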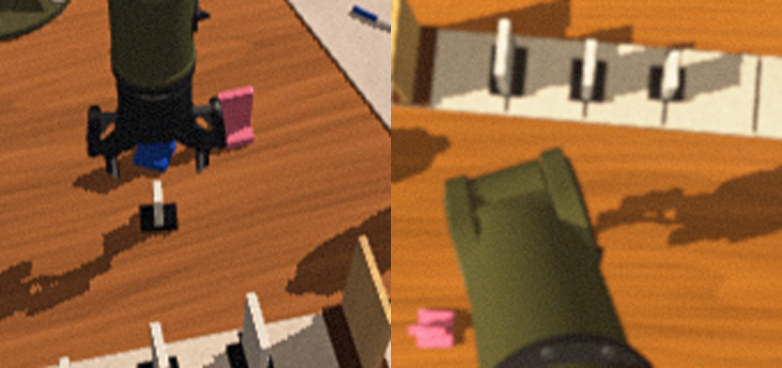

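The 80 screen is on its mark (y error about 1 mm). The open fingers straddle the 60 screen (scene crop (158,205)); blue lies well behind.

Call:
carry_out --steps '[[[-0.1, 0, 2, 0, 0, 0, 0], [0, 0, 2, 0, 0, 0, 0], [0, 0, 1.8, 0, 0, 0, 0], [0, 0, 0.7, 0, 0, 0, 0.3], [0, 0, 0, 0, 0, 0, 0.6], [0, 0, 0, 0, 0, 0, 1], [0, 0, 0, 0, 0, 0, 1], [0, 0, 0, 0, 0, 0, 1], [0, 0, 0, 0, 0, 0, 1], [0, 0, 0, 0, 0, 0, 1]]]'

```text
time: 22.8
eef_pos: [0.4452, 0.1089, 0.0485]
ee_rot: [[-0.978, 0.207, 0.001], [0.207, 0.978, 0.0], [-0.001, 0.001, -1.0]]
force: [-0.9, -0.7, 6.9]
grip_width: 0.0092
finger_force: 53.2
```

```bash
python3 go.py .6408 -.1562 .18 175.65
```

```text
shift cm [-24.63 -21.89 -13.14] turn [ 0.03  0.07 -7.58] t 22.8 p [0.4452 0.1089 0.0485] hd 168.07 F [-0.9 -0.7  6.9] w 0.00916894711149541 ff 53.23750197887421 q [-16.  32.  -1. 125.   1.  24.  61.]
```

Call:
carry_out --steps '[[[0, 0, -1, 0, 0, 0, 1], [0, 0, -2.5, 0, 0, 0, 1], [0, 0, -3, 0, 0, 0, 1], [0, 0, -3, 0, 0, 0, 1], [0, 0, -2.7, 0, 0, 0, 1], [-2.46, -2.19, -1, 0, 0, 0, 1], [-2.46, -2.19, 0, 0, 0, 0, 1], [-2.46, -2.19, 0, 0, 0, 0, 1], [-2.46, -2.19, 0, 0, 0, 0, 1], [-2.46, -2.19, 0, 0, 0, 0, 1]]]'

```text
time: 23.8
eef_pos: [0.5428, -0.0248, 0.1805]
ee_rot: [[-0.978, 0.206, 0.0], [0.206, 0.978, 0.0], [-0.0, 0.0, -1.0]]
force: [-0.2, 0.8, -0.4]
grip_width: 0.0092
finger_force: 52.4
```

Call:
carry_out --steps '[[[-2.46, -2.19, 0, 0, 0, 0, 1], [-2.46, -2.19, 0, 0, 0, 0, 1], [-2.46, -2.19, 0, 0, 0, 0, 1], [-2.46, -2.19, 0, 0, 0, 0, 1], [-2.46, -2.19, 0, 0, 0, 0, 1], [0, 0, 0, 0, 0, -7.6, 1], [0, 0, 0, 0, 0, 0, 1], [0, 0, 0, 0, 0, 0, 1]]]'

```text
time: 24.6
eef_pos: [0.6397, -0.1555, 0.18]
ee_rot: [[-0.997, 0.078, -0.001], [0.078, 0.997, 0.001], [0.001, 0.001, -1.0]]
force: [0.3, 0.8, -0.6]
grip_width: 0.0094
finger_force: 52.3
```

```bash
python3 go.py .6408 -.1565 .0605 175.65
```

```text
shift cm [-0.13 -0.1  11.95] turn [ 0.06 -0.04 -0.13] t 24.6 p [ 0.6397 -0.1555  0.18  ] hd 175.52 F [ 0.3  0.8 -0.6] w 0.0094365734741817 ff 52.25931465625763 q [12. 35. -1. 86.  1. 59. 97.]
```

Call:
carry_out --steps '[[[-0.05, -0.1, 2, 0, 0, 0, 1], [0, 0, 2.5, 0, 0, 0, 1], [0, 0, 2.5, 0, 0, 0, 1], [0, 0, 2.5, 0, 0, 0, 1], [0, 0, 1.3, 0, 0, 0, 1], [0, 0, 0.7, 0, 0, 0, 1], [0, 0, 0.3, 0, 0, 0, 1], [0, 0, 0.1, 0, 0, 0, 1], [0, 0, 0, 0, 0, 0, 1], [0, 0, 0, 0, 0, 0, 1]]]'

```text
time: 25.6
eef_pos: [0.6411, -0.1574, 0.0617]
ee_rot: [[-0.997, 0.076, 0.001], [0.076, 0.997, -0.0], [-0.001, -0.0, -1.0]]
force: [-0.2, -0.2, -1.2]
grip_width: 0.0092
finger_force: 52.3
```

```bash
python3 go.py .6408 -.1565 .0605 175.65
```

```text
shift cm [0.03 0.09 0.12] turn [-0.01  0.08  0.01] t 25.6 p [ 0.6411 -0.1574  0.0617] hd 175.66 F [-0.2 -0.2 -1.2] w 0.009211326893543387 ff 52.26168215274811 q [12. 42. -1. 93.  1. 45. 96.]
```

Call:
carry_out --steps '[[[0, 0.05, 0.12, 0, 0, 0, 1], [0, 0, 0, 0, 0, 0, 1], [0, 0, 0, 0, 0, 0, 0.8], [0, 0, 0, 0, 0, 0, 0.6], [0, 0, 0, 0, 0, 0, 0.5], [0, 0, 0, 0, 0, 0, 0.5], [0, 0, -1.5, 0, 0, 0, 0.5], [0, 0, -3, 0, 0, 0, 0.5], [0, 0, -4, 0, 0, 0, 0.2], [0, 0, -4, 0, 0, 0, 0]]]'

```text
time: 26.6
eef_pos: [0.6404, -0.1568, 0.1868]
ee_rot: [[-0.997, 0.075, -0.0], [0.075, 0.997, 0.0], [0.0, 0.0, -1.0]]
force: [0.6, 0.1, 0.4]
grip_width: 0.07
finger_force: 0.0
```

Call:
carry_out --steps '[[[3, 0, 0, 0, 0, 0, 0], [3, 0, 0, 0, 0, 0, 0], [3, 0, 0, 0, 0, 0, 0], [3, 0, 0, 0, 0, 0, 0], [3, 0, 0, 0, 0, 0, 0], [3, 0, 0, 0, 0, 0, 0], [0, 0, 0, 0, 0, 0, 0], [0, 0, 0, 0, 0, 0, 0], [0, 0, 0, 0, 0, 0, 0]]]'

```text
time: 27.5
eef_pos: [0.4626, -0.1433, 0.1853]
ee_rot: [[-0.997, 0.075, 0.002], [0.075, 0.997, -0.0], [-0.002, -0.0, -1.0]]
force: [0.0, -0.5, 0.2]
grip_width: 0.0855
finger_force: 0.0
```

```bash
python3 - <<'E'
from h import *
from bench import vision
o=[]
C=[(.6643,.1488,.132),(.657,.051,.112),(.650,-.045,.092),(.641,-.1562,.072)]
for n in("scene","top"):
    d=vision.get_image(n);o.append(d)
    M=marks(dict(np.load(n+"0.npz")));ex=.6547 if n=="scene" else .6512
    for f,(p,_) in zip(C,M):
        r=white(d,*f)[0];x,y=r[:2]/1000
        print(n,r,"along-bench err mm",((y-np.polyval(p,x))*1e3).round(1),"across err",((x-(ex+.0758*y))*1e3).round(1))
d=o[0]["pixels"][150:300,90:370];e=o[1]["pixels"][95:195,170:430]
a=np.vstack([cv2.resize(d,(560,300),interpolation=cv2.INTER_CUBIC),cv2.resize(e,(560,215),interpolation=cv2.INTER_CUBIC)])
cv2.imwrite("pics/c9.png",a[...,::-1])
E
```

```text
scene [667.1 148.9  10.5  61.8  85.6] along-bench err mm 1.5 across err 1.1
scene [655.8  50.7  10.   52.5  85.4] along-bench err mm -0.4 across err -2.7
scene [653.2 -46.1   9.9  41.3  85.5] along-bench err mm 0.6 across err 2.0
scene [ 643.7 -156.8   10.4   33.8   85.7] along-bench err mm 0.8 across err 0.9
top [664.5 151.9   9.9  63.   84.9] along-bench err mm 2.1 across err 1.8
top [651.8  53.8   9.9  50.3  85.6] along-bench err mm 0.3 across err -3.5
top [649.5 -42.4  10.1  41.3  84.5] along-bench err mm 1.8 across err 1.5
top [ 639.4 -152.9    9.7   30.1   87.6] along-bench err mm 2.0 across err -0.2
```

View pics/c9.png

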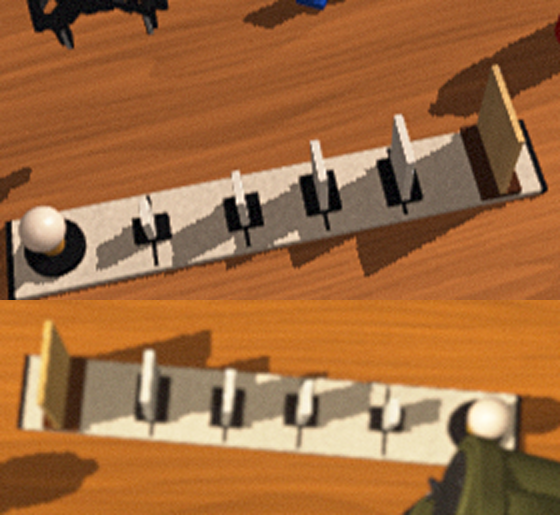

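All four stand in rising order away from the lamp: feet in the scene part of the picture at (152,228), (244,212), (320,193) and (400,180), each straddling its line. The 100 screen is about 3 mm off-centre along its line. There is plenty of time, so I mend it.

```bash
python3 go.py .656 .0505 .2 175.65
```

```text
shift cm [-17.87  20.77  -1.51] turn [-0.    0.05  0.05] t 27.6 p [ 0.4623 -0.1432  0.1848] hd 175.7 F [ 0.2 -0.1 -0.5] w 0.08536277706803602 ff 0.0 q [ 15.  21.  -1. 113.   1.  47.  99.]
```

Call:
carry_out --steps '[[[-2.24, 2.6, -1.5, 0, 0, 0, 0.4], [-2.24, 2.6, 0, 0, 0, 0, 0.4], [-2.24, 2.6, 0, 0, 0, 0, 0.4], [-2.24, 2.6, 0, 0, 0, 0, 0.4], [-2.24, 2.6, 0, 0, 0, 0, 0.4], [-2.24, 2.6, 0, 0, 0, 0, 0.4], [-2.24, 2.6, 0, 0, 0, 0, 0.4], [-2.19, 2.57, 0, 0, 0, 0, 0.4], [0, 0, 0, 0, 0, 0, 0.4], [0, 0, 0, 0, 0, 0, 0.4]]]'

```text
time: 28.6
eef_pos: [0.6554, 0.0514, 0.1985]
ee_rot: [[-0.997, 0.074, -0.001], [0.074, 0.997, -0.0], [0.001, -0.0, -1.0]]
force: [0.0, -0.3, 0.1]
grip_width: 0.0512
finger_force: 0.0
```

```bash
python3 go.py .6562 .0505 .099 175.65
```

```text
shift cm [-0.1  -0.08  9.95] turn [-0.01 -0.07  0.13] t 28.6 p [0.6554 0.0514 0.1985] hd 175.78 F [ 0.  -0.3  0.1] w 0.05121207753416471 ff 0.0 q [-5. 34. -2. 85.  1. 61. 78.]
```

Call:
carry_out --steps '[[[-0.05, -0.08, 2, 0, 0, 0.1, 0.4], [0, 0, 2.5, 0, 0, 0, 0.4], [0, 0, 2.5, 0, 0, 0, 0.4], [0, 0, 2, 0, 0, 0, 0.4], [0, 0, 0.8, 0, 0, 0, 0.4], [0, 0, 0, 0, 0, 0, 0.6], [0, 0, 0, 0, 0, 0, 0.8], [0, 0, 0, 0, 0, 0, 1], [0, 0, 0, 0, 0, 0, 1], [0, 0, 0, 0, 0, 0, 1]]]'

```text
time: 29.6
eef_pos: [0.6562, 0.0496, 0.1028]
ee_rot: [[-0.997, 0.077, 0.002], [0.077, 0.997, 0.0], [-0.002, 0.0, -1.0]]
force: [0.8, -0.5, 5.3]
grip_width: 0.0089
finger_force: 53.3
```

Call:
carry_out --steps '[[[0, 0, 0, 0, 0, 0, 1], [0, 0, 0, 0, 0, 0, 1], [0, 0, 0, 0, 0, 0, 1]]]'

```text
time: 29.9
eef_pos: [0.6562, 0.0496, 0.1028]
ee_rot: [[-0.997, 0.077, 0.002], [0.077, 0.997, 0.0], [-0.002, 0.0, -1.0]]
force: [-0.9, 0.9, 5.1]
grip_width: 0.0092
finger_force: 53.4
```

Call:
carry_out --steps '[[[0, 0, -0.5, 0, 0, 0, 1], [-0.3, 0.05, 0, 0, 0, 0, 1], [0, 0, 0, 0, 0, 0, 1], [0, 0, 0.3, 0, 0, 0, 1], [0, 0, 0.2, 0, 0, 0, 1], [0, 0, 0, 0, 0, 0, 1], [0, 0, 0, 0, 0, 0, 1]]]'

```text
time: 30.6
eef_pos: [0.6586, 0.05, 0.1028]
ee_rot: [[-0.997, 0.077, 0.001], [0.077, 0.997, 0.0], [-0.001, 0.0, -1.0]]
force: [-3.4, 0.0, 10.1]
grip_width: 0.0095
finger_force: 54.2
```

Call:
carry_out --steps '[[[0, 0, 0, 0, 0, 0, 0.8], [0, 0, 0, 0, 0, 0, 0.6], [0, 0, 0, 0, 0, 0, 0.4], [0, 0, 0, 0, 0, 0, 0.4], [0, 0, -1.5, 0, 0, 0, 0.4], [0, 0, -3, 0, 0, 0, 0.4], [0, 0, -3, 0, 0, 0, 0.4], [0, 0, -2, 0, 0, 0, 0.4], [3, 0, 0, 0, 0, 0, 0.4], [3, 0, 0, 0, 0, 0, 0.4]]]'

```text
time: 31.6
eef_pos: [0.5986, 0.0544, 0.1969]
ee_rot: [[-0.997, 0.078, 0.001], [0.078, 0.997, 0.0], [-0.001, 0.0, -1.0]]
force: [0.3, 0.7, -0.5]
grip_width: 0.0514
finger_force: 0.0
```

Call:
carry_out --steps '[[[3, 0, 0, 0, 0, 0, 0.4], [3, 0, 0, 0, 0, 0, 0.4], [3, 0, 0, 0, 0, 0, 0.4], [3, 0, 0, 0, 0, 0, 0.4], [0, 0, 0, 0, 0, 0, 0.4], [0, 0, 0, 0, 0, 0, 0.4]]]'

```text
time: 32.2
eef_pos: [0.4792, 0.0638, 0.197]
ee_rot: [[-0.997, 0.077, 0.001], [0.077, 0.997, 0.0], [-0.001, 0.0, -1.0]]
force: [0.1, -0.1, 0.0]
grip_width: 0.0514
finger_force: 0.0
```

```bash
python3 - <<'E'
from h import *
from bench import vision
C=[(.6643,.1488,.132),(.657,.051,.112),(.650,-.045,.092),(.641,-.1562,.072)]
for n in("scene","top"):
    d=vision.get_image(n)
    if n=="scene": cv2.imwrite("pics/c10.png",cv2.resize(d["pixels"][100:300,90:430],(680,400))[...,::-1])
    M=marks(dict(np.load(n+"0.npz")));ex=.6547 if n=="scene" else .6512
    for f,(p,_) in zip(C,M):
        r=white(d,*f)[0];x,y=r[:2]/1000
        print(n,r,"along",((y-np.polyval(p,x))*1e3).round(1),"across",((x-(ex+.0758*y))*1e3).round(1))
E
```

```text
scene [667.9 149.   10.6  62.   86. ] along 1.6 across 1.9
scene [659.3  50.3  10.   51.9  85. ] along -0.5 across 0.8
scene [653.2 -46.    9.9  42.1  86.4] along 0.7 across 2.0
scene [ 642.7 -157.    10.2   33.    86.8] along 0.5 across -0.1
top [663.7 152.3  10.3  61.1  85.5] along 2.5 across 1.0
top [654.6  53.7   9.7  50.8  85.5] along 0.4 across -0.7
top [649.5 -42.6   9.9  41.4  85.8] along 1.6 across 1.5
top [ 639.2 -152.8   10.    31.7   87.7] along 2.1 across -0.4
```

View pics/c10.png

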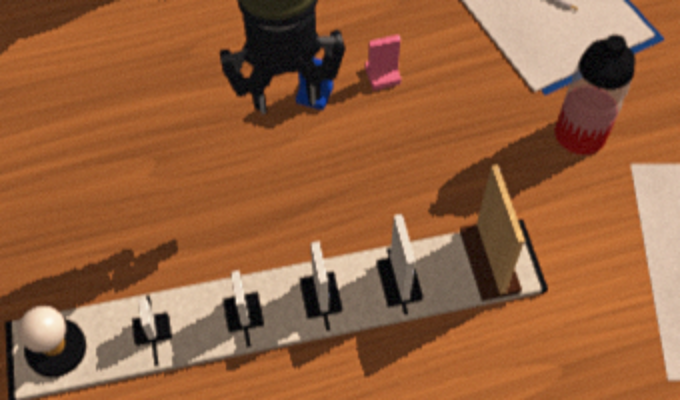

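All four screens stand upright on their lines at (152,328), (244,310), (321,293) and (400,278), each within about 2 mm. The bottle at (590,100) and the decoys are untouched, and the arm is clear.

```bash
python3 -c "from bench import bot;print(bot.close_job())"
```

```text
the job is handed in; nothing more can be done
None
```

The job is handed in: the four screens stand upright on their marks, shortest nearest the lamp to tallest farthest, each within about 2 mm of centre by camera, with the bottle and the blue and pink look-alikes left in place.

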